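Put the dough scraper away past the sprung hygiene flap

ROBOT

A 7-joint arm with a two-finger parallel gripper is mounted at the origin on the work surface. World frame = base frame: x ahead of the robot, y to its left, z up, the work surface at z = 0. Lengths are in m, angles in rad, forces in N, time in s.
With the tool pointing down it reaches from about 0.425 to 0.875 m from the base axis. Payload 4.7 kg.
Tool frame: the origin (TCP) lies midway between the tips of the shut fingers; the grasp point (between the pads) lies 19 mm behind it; z points along the fingers, y is the line along which they close (so a half turn about z gives the same grasp; the last joint's range is limited). The gripper opens to 87 mm and grips with 3 to 60 N. Pads are 19 mm wide; open, the fingers measure 117 mm over their backs; the gripper's body (75 mm by 190 mm) begins 51 mm behind the grasp point.
Start: joints at [1.322, 0.321, -0.07, 1.45, 0.023, 1.371, -0.057], TCP at [0.169, -0.628, 0.199] pointing down, gripper open.
Joint ranges: [-2.86, 2.86], [-0.3, 2.09], [-1.38, 1.24], [0.06, 2.45], [-1.56, 4.7], [0.09, 2.05], [-2.69, 2.69]. Speed limits (rad/s): [2.57, 2.57, 3.14, 3.14, 3.14, 3.14, 3.14].

INTERFACE

Orientations are given as a unit quaternion [x, y, z, w].
In Python, from station import arm, vision gives the robot as it stands. The module is installed in compiled form; this text tells all that it offers.
- The arm moves only by the tool move_arm, never from a script. Its argument "series" is a list of rows, each an object of numbers: "tx", "ty", "tz": the shift along the world's x, y, z in m; "ax", "ay", "az": the turn, a rotation vector about the world's x, y, z in degrees. A call has exactly 10 rows; each row is the pose to reach, as a shift and turn from the pose commanded when the call began; what a row does not reach only later rows make up. A row lasts 1/8 s, in which the tool goes at most 62.5 mm and 10.7 degrees, less where a joint would pass 70% of its speed; a pose out of reach is approached as far as the arm can. A call with a gripper value outside its range is refused whole. "jaw" is the opening, from -1 (shut) to 1 (fully open), so that 0 is half open, set as the call begins (left out, the last holds). The fingers move at their own pace and stop on an object; "squeeze" is the grip in N (left out, the last holds). Time passes only in rows, so rows that repeat a pose let the fingers close, or fill a call up. It gives the time, the measured TCP pose, the force, the opening and the grip force at its end, in the units of the state.
- arm.observe(): the state, without advancing time (a new reading comes with each control period).
- vision.grab_frame(name): name is "scene" or "top" or "wrist"; returns the picture (400x640x3 uint8, red, green, blue); there is no depth.
- vision.camera_model(name): a dict with "fx", "fy", "cx", "cy" (pixels), "origin" and "attitude" of the camera in the world; the wrist camera has in their place "mount" (4x4, takes a point from camera to tool coordinates, whose origin is the TCP and whose axes are the flange's). Camera axes: x right, y up, looking along -z (the intrinsics and any distortion apply to the point x, -y, -z); pixel columns grow to the right and rows downward; lengths in m; the calibration is good to about 2 mm. A picture is of the moment at which its call begins: read the wrist's pose just before it. camera_model takes no time and is no camera call.
- arm.close_job(): hands the job in; it is judged then, once.
The state is a dict: "time": time; "qpos": joint angles; "joint_vel": joint speeds; "joint_torque": joint torques, N m; "position": TCP position; "tcp_rot": TCP orientation; "wrist_force": force on the tool from outside, world axes, zero at the start; "moment": the same for the moment, N m; "finger_gap": opening from 0.0 (shut) to 1.0 (fully open); "grasp_force": force on a finger pad.
Only numpy, scipy, OpenCV 4.12 (cv2) and the standard library are available. Lean on these libraries where they do the work, as an engineer would, in place of code of your own. Each camera call takes 0.05 s, during which the arm holds its last target. There are 200 camera calls.

TASK

Take the wide dough scraper out of the wooden rest and put it away, handle up, in the steel hygiene holder: push its blade down past the spring flap, feel for the hidden slot inside while the blade keeps the flap open, and push the blade fully home in that slot, then let go. Be gentle: never press on the holder with more than about 30 N, and leave the narrow scraper and everything else where it is.

Things in the scene. Friction and masses are not known exactly. Their poses are not given: they have to be found in the camera images.
- scraper_grip (a point): Centre of the black bar handle of the wide scraper (210 to 340 g), which stands upright, handle up, in one of the two slots of the wooden rest. Handle 110 long (its own y) x 22 thick (its own x) x 30 high (z), with flat sides. Below it a plain steel blade 100 wide (y), 3 thick (x), reaching 84 below the handle's underside; the lower edge is 99 below this point. Either way round in the holder is right.
- scraper_edge (a point): Middle of the lower edge of the wide scraper's blade, 99 straight below scraper_grip; axes as there.
- palette_grip (a point): Centre of the narrow scraper's handle (dark wood, 36 long x 22 x 30 high; blade 50 wide, reaching 84 below the handle), which stands in the rest's other slot, 85 from the wide scraper. Leave it there.
- rest: Fixed wooden block with two slots for scrapers, 160 (x) x 130 (y) x 60 high; origin at the centre of its underside. Slots run along its y at x = +42.5 and -42.5, 5 wide, 40 deep (floor 20 above the table). Which scraper is in which slot varies.
- holder: Fixed steel box 100 (its x) x 150 (y) x 88 high (z); origin at the centre of its underside. In its top a mouth 42 (x) x 124 (y), shut by a flap; unseen inside, a sprung slippery plastic insert with the slot. Fully home, the blade's edge stands on the slot's floor 68 to 70 below the top face, the handle's underside about 15 above the top face. A blade standing on the insert is only 50 deep.
- holder_mouth (a point): Centre of the mouth, level with the top face of the holder; axes of the holder. The slot runs along y.
- flap (a joint): Angle of the polished aluminium flap (39 x 120 x 3), 2 below the top face: 0 shut, up to 1.45 swung down into the box. Hinged along y at x = +20.5 of the mouth, free edge at x = -19.5. A spring shuts it: 0.05 N m shut, 0.12 N m wide open, so the blade pushes it down with 1.5 to 6 N and is then leant on towards -x with about 3 N.
- insert_top (a point): Point of the insert's flat top, 50 under the mouth's centre. In the top is one slot along y, 4.8 wide, 18 deep, square-edged, open end to end. Its middle lies anywhere from -9 to +9 in x from this point, not measured: rest the blade lightly, slide in x until it drops and catches. Pressed down, the insert gives 2 N per mm after 1 to 2 N preload, for 7 mm, then is hard.
There are look-alikes about, which are no part of the job. Leave any blue or yellow look-alike of the part that bears scraper_grip alone.

How it is judged:
By the outcome, as a careful person would: the job done as asked, in the order asked, and still so for the second after the job is handed in, with the robot touching nothing.
It also fails if it takes over 51 s, if anything falls off the work surface, if the arm or the gripper's body presses on something with over 40 N, if the wrist force passes 120 N, or if a joint passes its speed limit or range.

## Working session

There is one attempt and no reset: what is moved stays moved. The work goes in short steps, Python scripts to look and compute and a tool call to move; the robot and the scene stay as the last step left them, time stands still between calls to the robot, and variables do not carry over. Pictures are saved under pics/ and viewed, at most 10 in all, crops included, and the job is handed in when it is done.

Besides the shell and the picture viewer there is one more tool, called as name(argument=value, ...) on one line, values as JSON. move_arm: Moves the arm, as the interface text tells. Its arguments: {"type":"object","properties":{"series":{"type":"array","items":{"type":"object","properties":{"tx":{"type":"number"},"ty":{"type":"number"},"tz":{"type":"number"},"ax":{"type":"number"},"ay":{"type":"number"},"az":{"type":"number"}}}},"jaw":{"type":"number"},"squeeze":{"type":"number"}},"required":["series"]}

```bash
mkdir -p pics; python3 - <<'E'
from station import arm,vision
import cv2,numpy as np
s=arm.observe();print({k:np.round(v,3).tolist() for k,v in s.items()})
for n in("scene","top"):
    i=vision.grab_frame(n);cv2.imwrite(f"pics/{n}0.png",i[:,:,::-1]);print(n,vision.camera_model(n))
print(vision.camera_model("wrist"))
E
```

```text
{'time': 0.0, 'qpos': [1.322, 0.322, -0.07, 1.452, 0.023, 1.371, -0.057], 'joint_vel': [-0.001, -0.001, 0.001, 0.001, 0.002, -0.0, -0.001], 'joint_torque': [-0.0, -49.129, -0.404, -31.253, -0.064, 0.044, 0.0], 'position': [0.169, -0.627, 0.198], 'tcp_rot': [0.991, 0.131, -0.0, -0.001], 'wrist_force': [0.747, -0.618, 0.849], 'moment': [0.001, 0.002, 0.049], 'grasp_force': 0.0, 'finger_gap': 0.998}
scene {'fx': 381.51965005251213, 'fy': 381.51965005251213, 'cx': 315.37746222753475, 'cy': 202.21632035555837, 'origin': array([1.03251693, 0.40722269, 0.53947564]), 'attitude': array([0.2195496 , 0.42692211, 0.77929112, 0.40279129])}
top {'fx': 460.0152750637304, 'fy': 460.0152750637304, 'cx': 315.0791914036254, 'cy': 207.60531483122338, 'origin': array([0.41203793, 0.03739645, 0.94364226]), 'attitude': array([ 0.01079642, -0.03090942, -0.70553101,  0.70792234])}
{'fx': 305.3828254593237, 'fy': 305.3828254593237, 'cx': 321.82270082482444, 'cy': 204.91444439240883, 'mount': array([[ 3.24562706e-04,  9.65980496e-01,  2.58614723e-01,
         7.10130902e-02],
       [ 9.99999708e-01, -1.34570282e-04, -7.52356015e-04,
         1.50979813e-04],
       [-6.91959381e-04,  2.58614892e-01, -9.65980258e-01,
        -1.86262756e-01],
       [ 0.00000000e+00,  0.00000000e+00,  0.00000000e+00,
         1.00000000e+00]])}
```

View pics/scene0.png

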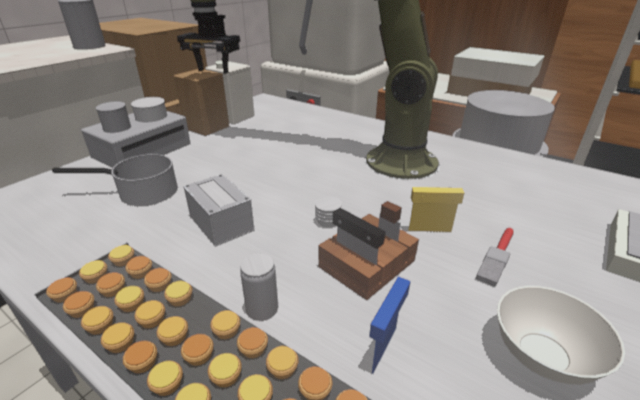

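View pics/top0.png

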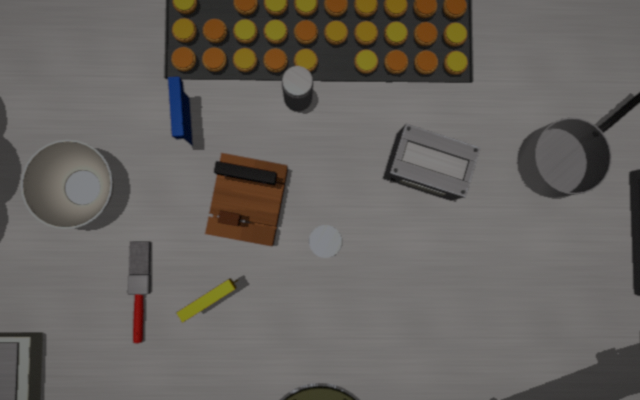

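Candidates in the top picture are the black handle in the rest (246,174), blue look-alike (178,107), yellow look-alike (207,300) and narrow dark-wood scraper (234,219). I choose the black bar in the rest. The holder is at (435,160).

```bash
cat > h.py <<'E'
import cv2,numpy as np
from scipy.spatial.transform import Rotation as R
from station import arm,vision
def pose(n,s=None):
    c=vision.camera_model(n)
    if n!="wrist": return c,R.from_quat(c["attitude"]).as_matrix(),np.array(c["origin"])
    m=c["mount"];T=R.from_quat(s["tcp_rot"]).as_matrix()
    return c,T@m[:3,:3],T@m[:3,3]+np.array(s["position"])
def cast(n,uv,z,s=None):
    c,A,o=pose(n,s);uv=np.atleast_2d(uv).astype(float)
    d=np.c_[(uv[:,0]-c["cx"])/c["fx"],-(uv[:,1]-c["cy"])/c["fy"],-np.ones(len(uv))]@A.T
    return o+d*((z-o[2])/d[:,2])[:,None]
def proj(n,P,s=None):
    c,A,o=pose(n,s);p=(np.atleast_2d(P)-o)@A
    return np.c_[c["cx"]-c["fx"]*p[:,0]/p[:,2],c["cy"]+c["fy"]*p[:,1]/p[:,2]]
def rect(n,mask,z,s=None):
    k=max(cv2.findContours(mask.astype(np.uint8),0,2)[0],key=cv2.contourArea)
    P=cast(n,k[:,0],z,s)[:,:2]
    (c,wh,a)=cv2.minAreaRect((P*1000).astype(np.float32));return np.round(c,1),np.round(wh,1),round(a,1)
E
python3 - <<'E'
from h import *
i=cv2.imread("pics/top0.png");g=i.max(2).astype(int)
def roi(m,x0,y0,x1,y1):
    o=np.zeros_like(m);o[y0:y1,x0:x1]=m[y0:y1,x0:x1];return o
print("handle",rect("top",roi(g<50,205,150,285,195),.134))
hsv=cv2.cvtColor(i,cv2.COLOR_BGR2HSV)
print("flap",rect("top",roi((g>150),395,130,475,190),.086))
print("rest",rect("top",roi((hsv[...,1]>90)&(g>60),200,150,292,250),.06))
cv2.imwrite("pics/crop.png",np.hstack([cv2.resize(i[145:205,205:295],None,fx=4.4,fy=4.4,interpolation=2),cv2.resize(i[125:185,390:480],None,fx=4.4,fy=4.4,interpolation=2)]))
E
```

```text
handle (array([518.4, 130. ]), array([125.2,  25.2]), 79.8)Traceback (most recent call last):
  File "<stdin>", line 7, in <module>
  File "h.py", line 17, in rect
    k=max(cv2.findContours(mask.astype(np.uint8),0,2)[0],key=cv2.contourArea)
ValueError: max() iterable argument is empty
```

```bash
python3 - <<'E'
from h import *
i=cv2.imread("pics/top0.png");g=i.max(2).astype(int)
print(g[150:170:3,430:450:4],g[160,385:490:3])
cv2.imwrite("pics/crop.png",np.clip(1.6*np.hstack([cv2.resize(i[145:205,205:295],None,fx=4.4,fy=4.4,interpolation=2),cv2.resize(i[125:185,390:480],None,fx=4.4,fy=4.4,interpolation=2)]).astype(float),0,255))
E
```

```text
[[121  99  66  88 103]
 [125 125 124 112  69]
 [123 125 126 124 124]
 [128 126 123 124 127]
 [126 127 127 126 124]
 [127 126 126 126 127]
 [118 125 125 126 125]] [117  62  34  82  98  89 108 124 127 126 127 127 127 126 127 127 127 126
 125 123 125 125 126 122 121 121 109  86  72  89 108 112 114 114 115][ WARN:0@0.186] global loadsave.cpp:1063 imwrite_ Unsupported depth image for selected encoder is fallbacked to CV_8U.
```

View pics/crop.png

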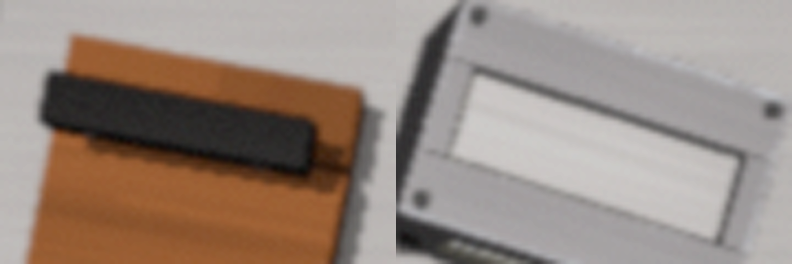

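```bash
python3 - <<'E'
from h import *
f=lambda L,x0,u,v:np.array(L,float)/4.4-[x0/4.4,0]+[u,v]
H=cast("top",f([(47,72),(315,120),(308,168),(42,122)],0,205,145),.134)*1000
F=cast("top",f([(475,72),(745,155),(720,242),(455,152)],396,390,125),.087)*1000
for P in(H,F):
    e=(P[0]-P[1]+P[3]-P[2])[:2];print(P[:,:2].round(1).tolist(),P.mean(0).round(1),"yaw of long",np.degrees(np.arctan2(e[1],e[0])).round(1), [np.linalg.norm(P[a]-P[b]).round() for a,b in((0,1),(1,2))])
T=R.from_quat(arm.observe()["tcp_rot"]).as_matrix();print(T.round(2))
E
```

```text
[[540.8, 190.0], [522.2, 82.6], [502.8, 85.3], [520.7, 191.6]] [521.6 137.4 134. ] yaw of long 80.3 [np.float64(109.0), np.float64(20.0)]
[[589.1, -162.5], [553.9, -279.2], [516.1, -267.7], [554.3, -153.5]] [ 553.4 -215.8   87. ] yaw of long 72.4 [np.float64(122.0), np.float64(39.0)]
[[ 0.97  0.26 -0.  ]
 [ 0.26 -0.97  0.  ]
 [-0.   -0.   -1.  ]]
```

move_arm(series=[{"tx":0.03,"ty":0.033,"tz":0.01,"az":6},{"tx":0.07,"ty":0.075,"tz":0.03,"az":12},{"tx":0.11,"ty":0.12,"tz":0.05,"az":18},{"tx":0.153,"ty":0.165,"tz":0.05,"az":24},{"tx":0.196,"ty":0.21,"tz":0.05,"az":30},{"tx":0.238,"ty":0.255,"tz":0.05,"az":36},{"tx":0.28,"ty":0.3,"tz":0.05,"az":42},{"tx":0.32,"ty":0.345,"tz":0.05,"az":48},{"tx":0.355,"ty":0.383,"tz":0.05,"az":53},{"tx":0.384,"ty":0.411,"tz":0.05,"az":57.4}], jaw=1)

```text
schema error: expected keys tx, ty, tz, ax, ay, az
```

```bash
python3 - <<'E'
from h import *
s=arm.observe();i=vision.grab_frame("wrist")[:,:,::-1];cv2.imwrite("pics/w1.png",i)
print({k:np.round(v,3).tolist() for k,v in s.items()})
E
```

```text
{'time': 0.1, 'qpos': [1.322, 0.322, -0.07, 1.452, 0.023, 1.371, -0.057], 'joint_vel': [-0.001, -0.002, 0.0, -0.003, 0.001, -0.001, 0.001], 'joint_torque': [0.0, -49.257, -0.406, -31.34, -0.064, 0.039, 0.0], 'position': [0.169, -0.627, 0.198], 'tcp_rot': [0.991, 0.131, -0.0, -0.001], 'wrist_force': [0.089, -0.715, -0.167], 'moment': [0.007, 0.027, -0.013], 'grasp_force': 0.0, 'finger_gap': 1.0}
```

View pics/w1.png

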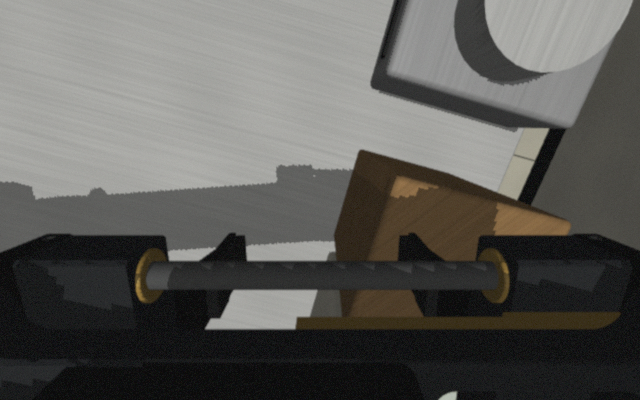

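The move was refused because every key is needed; the picture only shows the starting view. The fingers fill the lower half, below row 235, so I'll look with the target ahead of the fingers.

move_arm(series=[{"tx":0.01,"ty":0.015,"tz":0.03,"ax":0,"ay":0,"az":6},{"tx":0.05,"ty":0.055,"tz":0.06,"ax":0,"ay":0,"az":12},{"tx":0.09,"ty":0.095,"tz":0.06,"ax":0,"ay":0,"az":18},{"tx":0.13,"ty":0.135,"tz":0.06,"ax":0,"ay":0,"az":24},{"tx":0.17,"ty":0.175,"tz":0.06,"ax":0,"ay":0,"az":30},{"tx":0.21,"ty":0.215,"tz":0.06,"ax":0,"ay":0,"az":36},{"tx":0.25,"ty":0.255,"tz":0.06,"ax":0,"ay":0,"az":42},{"tx":0.29,"ty":0.295,"tz":0.06,"ax":0,"ay":0,"az":48},{"tx":0.33,"ty":0.335,"tz":0.06,"ax":0,"ay":0,"az":53},{"tx":0.37,"ty":0.37,"tz":0.06,"ax":0,"ay":0,"az":57.4}], jaw=1)

```text
time: 1.4
position: [0.5399, -0.256, 0.2587]
tcp_rot: [0.806, 0.592, -0.0, 0.0]
wrist_force: [0.1, -0.2, -0.2]
finger_gap: 1.003
grasp_force: 0.0
```

```bash
python3 - <<'E'
from h import *
s=arm.observe();i=vision.grab_frame("wrist")[:,:,::-1];cv2.imwrite("pics/w2.png",i)
np.save("s2.npy",s,allow_pickle=True)
print({k:np.round(v,3).tolist() for k,v in s.items()})
E
```

```text
{'time': 1.4, 'qpos': [0.824, 0.222, -0.506, 1.481, 0.108, 1.466, 0.014], 'joint_vel': [-0.52, 0.393, -0.306, -0.39, 0.24, 0.069, -0.208], 'joint_torque': [1.89, -43.682, -3.164, -29.996, -0.481, 0.15, 0.229], 'position': [0.54, -0.256, 0.259], 'tcp_rot': [0.806, 0.592, -0.0, 0.0], 'wrist_force': [0.076, -0.159, -0.202], 'moment': [-0.055, -0.084, -0.013], 'grasp_force': 0.0, 'finger_gap': 1.003}
```

View pics/w2.png

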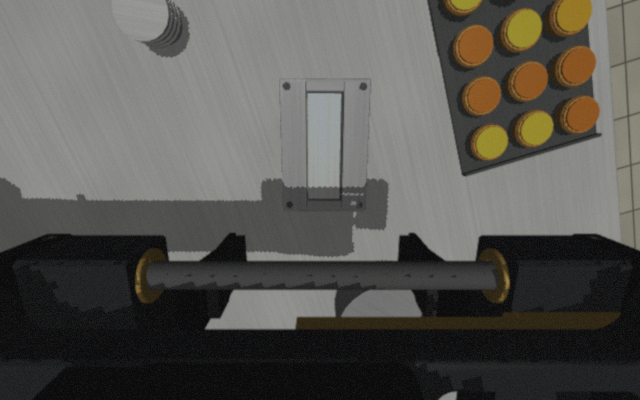

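The wrist picture shows the holder at (325,145), with its mouth at columns 306–343 and rows 91–200. I'll measure the gap widths to find which side is hinged.

```bash
python3 - <<'E'
from h import *
s=np.load("s2.npy",allow_pickle=True).item();i=cv2.imread("pics/w2.png");g=i.max(2).astype(int)
for r in (105,130,150): print(r,g[r,296:352].tolist())
print(g[84:98,325].tolist(),g[190:214,325].tolist())
b=cast("wrist",[(282,79),(370,79),(366.5,210.5),(283.5,210.5)],.088,s)*1000
m=cast("wrist",[(306.5,91),(343,91),(342,200),(307,200)],.088,s)*1000
for P in(b,m):
    e=(P[0]-P[3]+P[1]-P[2])[:2];print(P.mean(0).round(1),np.degrees(np.arctan2(e[1],e[0])).round(1),[np.linalg.norm(P[a]-P[c]).round(1) for a,c in((0,1),(1,2))])
E
python3 - <<'E'
import cv2
i=cv2.imread("pics/w2.png")[75:215,275:375];cv2.imwrite("pics/w2c.png",cv2.resize(i,None,fx=4.2,fy=4.2,interpolation=0))
E
```

```text
105 [133, 135, 134, 134, 130, 133, 134, 137, 136, 115, 105, 132, 152, 160, 159, 158, 159, 159, 159, 164, 164, 161, 159, 161, 161, 165, 163, 160, 163, 162, 161, 157, 154, 156, 159, 158, 164, 162, 158, 160, 158, 159, 161, 157, 140, 95, 63, 68, 115, 131, 136, 134, 136, 134, 133, 133]
130 [128, 131, 131, 132, 133, 130, 132, 135, 132, 126, 102, 121, 149, 161, 159, 158, 161, 158, 162, 165, 157, 161, 160, 161, 163, 159, 163, 163, 161, 157, 159, 156, 155, 153, 157, 163, 161, 161, 160, 160, 160, 160, 158, 157, 113, 70, 69, 96, 124, 133, 134, 131, 134, 134, 132, 136]
150 [130, 130, 129, 128, 131, 129, 133, 133, 133, 128, 102, 109, 138, 158, 158, 159, 159, 157, 158, 163, 159, 157, 157, 157, 159, 161, 160, 160, 160, 161, 156, 158, 156, 156, 158, 160, 161, 161, 158, 156, 160, 159, 159, 139, 91, 64, 67, 106, 128, 135, 131, 131, 133, 133, 128, 134]
[137, 137, 139, 140, 137, 134, 116, 83, 82, 133, 160, 165, 162, 163] [86, 85, 86, 86, 87, 86, 83, 83, 66, 50, 51, 67, 69, 71, 69, 70, 68, 69, 70, 71, 71, 73, 83, 79]
[ 557.1 -217.    88. ] 72.4 [np.float64(95.9), np.float64(149.1)]
[ 556.3 -216.3   88. ] 72.7 [np.float64(40.2), np.float64(123.6)]
```

View pics/w2c.png

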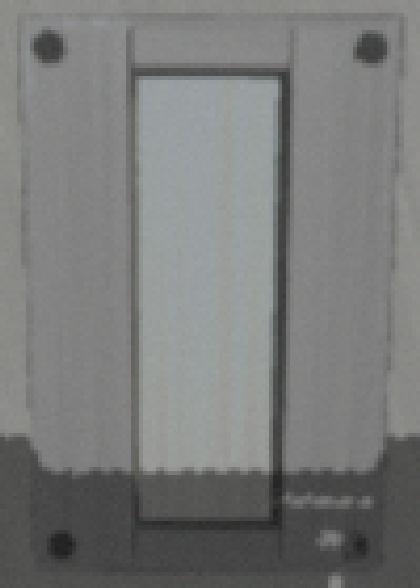

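```bash
python3 - <<'E'
from h import *
s=np.load("s2.npy",allow_pickle=True).item();g=cv2.GaussianBlur(cv2.imread("pics/w2.png"),(3,3),0).max(2).astype(float)
rows=np.arange(94,182)
def fit(a,b,mode):
    u=[]
    for r in rows:
        p=g[r,a:b]
        w=np.clip(p.max()-p-15,0,None) if mode=="dark" else np.abs(np.diff(p))**2
        u.append(a+(w*np.arange(len(w))).sum()/w.sum()+(0 if mode=="dark" else .5))
    u=np.array(u);k=np.polyfit(rows,u,1);r=u-np.polyval(k,rows);ok=abs(r)<1;k=np.polyfit(rows[ok],u[ok],1)
    P=cast("wrist",[(np.polyval(k,94),94),(np.polyval(k,181),181)],.088,s)[:,:2]*1000
    e=P[0]-P[1];print(a,b,mode,np.degrees(np.arctan2(e[1],e[0])).round(2),"perp",(P.mean(0)@[np.cos(np.radians(-17.6)),np.sin(np.radians(-17.6))]).round(1),np.std(r[ok]).round(2))
fit(303,309,"dark");fit(338,347,"dark");fit(277,290,"grad");fit(363,375,"grad")
E
```

```text
303 309 dark 72.52 perp 574.3 0.11
338 347 dark 72.34 perp 615.4 0.15
277 290 grad 72.22 perp 545.2 0.3
363 375 grad 72.73 perp 645.7 0.33
```

move_arm(series=[{"tx":0,"ty":0.03,"tz":0,"ax":0,"ay":0,"az":1},{"tx":-0.003,"ty":0.08,"tz":0,"ax":0,"ay":0,"az":2},{"tx":-0.006,"ty":0.135,"tz":0,"ax":0,"ay":0,"az":3},{"tx":-0.01,"ty":0.19,"tz":0,"ax":0,"ay":0,"az":4},{"tx":-0.014,"ty":0.245,"tz":0,"ax":0,"ay":0,"az":5},{"tx":-0.02,"ty":0.29,"tz":0,"ax":0,"ay":0,"az":6},{"tx":-0.024,"ty":0.325,"tz":0,"ax":0,"ay":0,"az":7},{"tx":-0.026,"ty":0.345,"tz":0,"ax":0,"ay":0,"az":7.9},{"tx":-0.026,"ty":0.345,"tz":0,"ax":0,"ay":0,"az":7.9},{"tx":-0.026,"ty":0.345,"tz":0,"ax":0,"ay":0,"az":7.9}])

```text
time: 2.7
position: [0.513, 0.0851, 0.2585]
tcp_rot: [0.765, 0.644, -0.0, 0.0]
wrist_force: [1.2, -0.1, 0.0]
finger_gap: 1.003
grasp_force: 0.0
```

```bash
python3 - <<'E'
from h import *
s=arm.observe();i=vision.grab_frame("wrist")[:,:,::-1];cv2.imwrite("pics/w3.png",i)
np.save("s3.npy",s,allow_pickle=True)
print({k:np.round(v,4).tolist() for k,v in s.items() if k in("time","position","tcp_rot","qpos","wrist_force")})
E
```

```text
{'time': 2.7, 'qpos': [0.5235, 0.061, -0.765, 1.6538, 0.0436, 1.4444, -0.4174], 'position': [0.513, 0.0851, 0.2585], 'tcp_rot': [0.765, 0.644, -0.0004, 0.0003], 'wrist_force': [1.1528, -0.0684, 0.0129]}
```

View pics/w3.png

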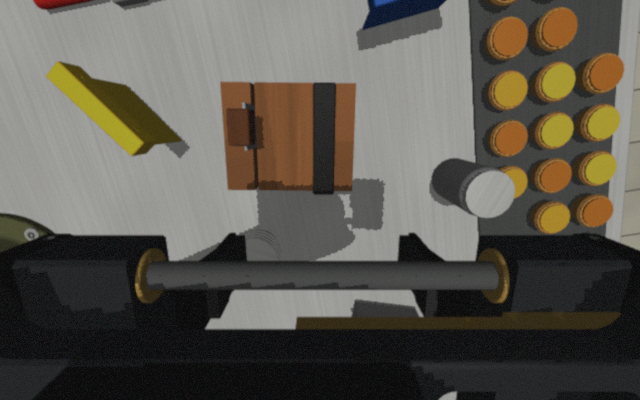

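The picture shows the rest at (290,135). The wide black handle is at (324,138), spanning columns 313–335 and rows 83–193, and the narrow scraper is at (240,127).

```bash
python3 - <<'E'
from h import *
s=np.load("s3.npy",allow_pickle=True).item();i=cv2.imread("pics/w3.png");g=i.max(2)
m=np.zeros_like(g);m[75:200,305:345]=(g[75:200,305:345]<60);m=cv2.morphologyEx(m,cv2.MORPH_OPEN,np.ones((5,5)))
print(rect("wrist",m,.134,s),cv2.boundingRect(m))
rows=np.arange(90,186);c=[np.flatnonzero(m[r]).mean() for r in rows];w=[m[r].sum() for r in rows]
k=np.polyfit(rows,c,1);P=cast("wrist",[(np.polyval(k,85),85),(np.polyval(k,190),190)],.134,s)*1000
e=P[0]-P[1];print(P.round(1),np.degrees(np.arctan2(e[1],e[0])),np.mean(w))
E
```

```text
(array([524.4, 137. ]), array([108.3,  21.9]), 80.2) (313, 83, 23, 112)
[[533.9 188.4 134. ]
 [515.5  87.9 134. ]] 79.61388853443928 20.677083333333332
```

move_arm(series=[{"tx":0.006,"ty":0.026,"tz":0,"ax":0,"ay":0,"az":0},{"tx":0.0115,"ty":0.05,"tz":-0.02,"ax":0,"ay":0,"az":-0.2},{"tx":0.0115,"ty":0.052,"tz":-0.05,"ax":0,"ay":0,"az":-0.2},{"tx":0.0115,"ty":0.052,"tz":-0.08,"ax":0,"ay":0,"az":-0.2},{"tx":0.0115,"ty":0.052,"tz":-0.105,"ax":0,"ay":0,"az":-0.2},{"tx":0.0115,"ty":0.052,"tz":-0.125,"ax":0,"ay":0,"az":-0.2},{"tx":0.0115,"ty":0.052,"tz":-0.14,"ax":0,"ay":0,"az":-0.2},{"tx":0.0115,"ty":0.052,"tz":-0.152,"ax":0,"ay":0,"az":-0.2},{"tx":0.0115,"ty":0.052,"tz":-0.1585,"ax":0,"ay":0,"az":-0.2},{"tx":0.0115,"ty":0.052,"tz":-0.1585,"ax":0,"ay":0,"az":-0.2}])

```text
time: 4.0
position: [0.5243, 0.1393, 0.1001]
tcp_rot: [0.765, 0.644, -0.0, -0.0]
wrist_force: [0.2, -0.1, 0.9]
finger_gap: 0.997
grasp_force: 0.0
```

move_arm(series=[{"tx":0,"ty":0,"tz":0,"ax":0,"ay":0,"az":0},{"tx":0,"ty":0,"tz":0,"ax":0,"ay":0,"az":0},{"tx":0,"ty":0,"tz":0,"ax":0,"ay":0,"az":0},{"tx":0,"ty":0,"tz":0,"ax":0,"ay":0,"az":0},{"tx":0,"ty":0,"tz":0,"ax":0,"ay":0,"az":0},{"tx":0,"ty":0,"tz":0,"ax":0,"ay":0,"az":0},{"tx":0,"ty":0,"tz":0,"ax":0,"ay":0,"az":0},{"tx":0,"ty":0,"tz":0,"ax":0,"ay":0,"az":0},{"tx":0,"ty":0,"tz":0,"ax":0,"ay":0,"az":0},{"tx":0,"ty":0,"tz":0,"ax":0,"ay":0,"az":0}], jaw=-1, squeeze=45)

```text
time: 5.25
position: [0.5244, 0.1393, 0.1002]
tcp_rot: [0.765, 0.644, 0.0, 0.0]
wrist_force: [-0.1, -0.1, -0.1]
finger_gap: 0.25
grasp_force: 45.0
```

move_arm(series=[{"tx":0,"ty":0,"tz":0.005,"ax":0,"ay":0,"az":0},{"tx":0,"ty":0,"tz":0.015,"ax":0,"ay":0,"az":0},{"tx":0,"ty":0,"tz":0.03,"ax":0,"ay":0,"az":0},{"tx":0,"ty":0,"tz":0.045,"ax":0,"ay":0,"az":0},{"tx":0,"ty":0,"tz":0.06,"ax":0,"ay":0,"az":0},{"tx":0,"ty":0,"tz":0.08,"ax":0,"ay":0,"az":0},{"tx":0,"ty":0,"tz":0.1,"ax":0,"ay":0,"az":0},{"tx":0,"ty":0,"tz":0.115,"ax":0,"ay":0,"az":0},{"tx":0,"ty":0,"tz":0.12,"ax":0,"ay":0,"az":0},{"tx":0,"ty":0,"tz":0.12,"ax":0,"ay":0,"az":0}])

```text
time: 6.5
position: [0.5243, 0.1393, 0.2202]
tcp_rot: [0.765, 0.644, -0.0, 0.0]
wrist_force: [-0.3, -0.3, -3.0]
finger_gap: 0.245
grasp_force: 45.0
```

```bash
python3 - <<'E'
from h import *
s=arm.observe();i=vision.grab_frame("wrist")[:,:,::-1];j=vision.grab_frame("scene")[:,:,::-1]
cv2.imwrite("pics/w4.png",np.hstack([cv2.resize(i[60:330,120:520],None,fx=1,fy=1),j[60:330,250:500]]))
print({k:np.round(v,4).tolist() for k,v in s.items() if k in("time","position","tcp_rot","qpos","wrist_force","moment")})
E
```

```text
{'time': 6.5, 'qpos': [0.439, 0.1461, -0.8158, 1.6644, 0.1083, 1.3778, -0.5641], 'position': [0.5243, 0.1393, 0.2202], 'tcp_rot': [0.7652, 0.6438, -0.0, 0.0001], 'wrist_force': [-0.2565, -0.3302, -3.0306], 'moment': [-0.0118, -0.0494, 0.01]}
```

View pics/w4.png

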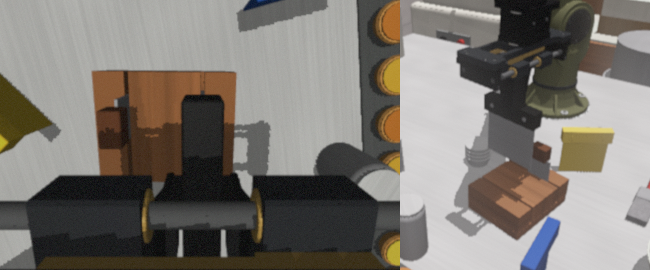

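The scraper is held upright and the narrow one is still in the rest. Now to the holder.

move_arm(series=[{"tx":0.003,"ty":-0.02,"tz":0,"ax":0,"ay":0,"az":-0.5},{"tx":0.008,"ty":-0.06,"tz":0,"ax":0,"ay":0,"az":-1.5},{"tx":0.014,"ty":-0.11,"tz":0,"ax":0,"ay":0,"az":-2.5},{"tx":0.02,"ty":-0.16,"tz":0,"ax":0,"ay":0,"az":-3.5},{"tx":0.026,"ty":-0.21,"tz":0,"ax":0,"ay":0,"az":-4.5},{"tx":0.032,"ty":-0.26,"tz":0,"ax":0,"ay":0,"az":-5.5},{"tx":0.038,"ty":-0.305,"tz":0,"ax":0,"ay":0,"az":-6.5},{"tx":0.041,"ty":-0.34,"tz":0,"ax":0,"ay":0,"az":-7.3},{"tx":0.043,"ty":-0.355,"tz":-0.01,"ax":0,"ay":0,"az":-7.7},{"tx":0.043,"ty":-0.357,"tz":-0.02,"ax":0,"ay":0,"az":-7.7}])

```text
time: 7.85
position: [0.567, -0.2177, 0.1988]
tcp_rot: [0.807, 0.591, -0.0, -0.001]
wrist_force: [-1.0, 0.7, -2.3]
finger_gap: 0.247
grasp_force: 45.0
```

move_arm(series=[{"tx":0,"ty":0,"tz":-0.007,"ax":0,"ay":0,"az":0},{"tx":0,"ty":0,"tz":-0.014,"ax":0,"ay":0,"az":0},{"tx":0,"ty":0,"tz":-0.02,"ax":0,"ay":0,"az":0},{"tx":0,"ty":0,"tz":-0.025,"ax":0,"ay":0,"az":0},{"tx":0,"ty":0,"tz":-0.025,"ax":0,"ay":0,"az":0},{"tx":0,"ty":0,"tz":-0.025,"ax":0,"ay":0,"az":0},{"tx":0,"ty":0,"tz":-0.025,"ax":0,"ay":0,"az":0},{"tx":0,"ty":0,"tz":-0.025,"ax":0,"ay":0,"az":0},{"tx":0,"ty":0,"tz":-0.025,"ax":0,"ay":0,"az":0},{"tx":0,"ty":0,"tz":-0.025,"ax":0,"ay":0,"az":0}])

```text
time: 9.1
position: [0.5674, -0.2177, 0.1752]
tcp_rot: [0.807, 0.591, 0.0, 0.0]
wrist_force: [-0.2, 0.3, -2.2]
finger_gap: 0.251
grasp_force: 45.0
```

```bash
python3 - <<'E'
from h import *
s=arm.observe();i=vision.grab_frame("wrist")[:,:,::-1];j=vision.grab_frame("scene")[:,:,::-1]
cv2.imwrite("pics/w5.png",np.hstack([i[0:270,160:500],cv2.resize(j[140:240,170:260],None,fx=2.7,fy=2.7)]))
print({k:np.round(v,4).tolist() for k,v in s.items() if k in("time","position","tcp_rot","qpos","wrist_force","moment")})
print(np.degrees(2*np.arctan2(s["tcp_rot"][1],s["tcp_rot"][0])))
E
```

```text
{'time': 9.1, 'qpos': [0.7831, 0.2897, -0.5561, 1.5787, 0.1565, 1.3178, -0.0997], 'position': [0.5674, -0.2177, 0.1752], 'tcp_rot': [0.8067, 0.591, 0.0, 0.0001], 'wrist_force': [-0.1864, 0.2674, -2.1813], 'moment': [-0.0133, -0.0764, -0.0793]}
72.45624875156349
```

View pics/w5.png

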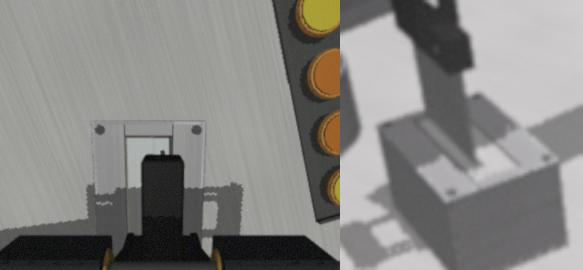

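move_arm(series=[{"tx":0,"ty":0,"tz":-0.004,"ax":0,"ay":0,"az":0},{"tx":0,"ty":0,"tz":-0.008,"ax":0,"ay":0,"az":0},{"tx":0,"ty":0,"tz":-0.013,"ax":0,"ay":0,"az":0},{"tx":0,"ty":0,"tz":-0.018,"ax":0,"ay":0,"az":0},{"tx":0,"ty":0,"tz":-0.024,"ax":0,"ay":0,"az":0},{"tx":0,"ty":0,"tz":-0.03,"ax":0,"ay":0,"az":0},{"tx":0,"ty":0,"tz":-0.036,"ax":0,"ay":0,"az":0},{"tx":0,"ty":0,"tz":-0.042,"ax":0,"ay":0,"az":0},{"tx":0,"ty":0,"tz":-0.045,"ax":0,"ay":0,"az":0},{"tx":0,"ty":0,"tz":-0.045,"ax":0,"ay":0,"az":0}])

```text
time: 10.45
position: [0.5669, -0.2175, 0.1294]
tcp_rot: [0.807, 0.591, -0.0, -0.001]
wrist_force: [-3.3, 1.1, -2.5]
finger_gap: 0.244
grasp_force: 45.0
```

Flap open; the lean is along (-0.95,+0.3), so holder +x is world (0.95,-0.30) and I'm at about x=+11. Next I'll touch the insert lightly.

move_arm(series=[{"tx":0,"ty":0,"tz":-0.003,"ax":0,"ay":0,"az":0},{"tx":0,"ty":0,"tz":-0.006,"ax":0,"ay":0,"az":0},{"tx":0,"ty":0,"tz":-0.008,"ax":0,"ay":0,"az":0},{"tx":0,"ty":0,"tz":-0.01,"ax":0,"ay":0,"az":0},{"tx":0,"ty":0,"tz":-0.011,"ax":0,"ay":0,"az":0},{"tx":0,"ty":0,"tz":-0.012,"ax":0,"ay":0,"az":0},{"tx":0,"ty":0,"tz":-0.013,"ax":0,"ay":0,"az":0},{"tx":0,"ty":0,"tz":-0.013,"ax":0,"ay":0,"az":0},{"tx":0,"ty":0,"tz":-0.013,"ax":0,"ay":0,"az":0},{"tx":0,"ty":0,"tz":-0.013,"ax":0,"ay":0,"az":0}])

```text
time: 11.7
position: [0.5675, -0.2177, 0.1174]
tcp_rot: [0.807, 0.591, 0.0, 0.0]
wrist_force: [-3.3, 0.8, 0.2]
finger_gap: 0.246
grasp_force: 45.0
```

move_arm(series=[{"tx":0,"ty":0,"tz":-0.0005,"ax":0,"ay":0,"az":0},{"tx":0,"ty":0,"tz":-0.001,"ax":0,"ay":0,"az":0},{"tx":0,"ty":0,"tz":-0.0015,"ax":0,"ay":0,"az":0},{"tx":-0.0004,"ty":0.0001,"tz":-0.0015,"ax":0,"ay":0,"az":0},{"tx":-0.0008,"ty":0.0002,"tz":-0.0015,"ax":0,"ay":0,"az":0},{"tx":-0.0012,"ty":0.0004,"tz":-0.0015,"ax":0,"ay":0,"az":0},{"tx":-0.0016,"ty":0.0005,"tz":-0.0015,"ax":0,"ay":0,"az":0},{"tx":-0.0019,"ty":0.0006,"tz":-0.0015,"ax":0,"ay":0,"az":0},{"tx":-0.0019,"ty":0.0006,"tz":-0.0015,"ax":0,"ay":0,"az":0},{"tx":-0.0019,"ty":0.0006,"tz":-0.0015,"ax":0,"ay":0,"az":0}])

```text
time: 12.95
position: [0.5657, -0.2172, 0.1159]
tcp_rot: [0.807, 0.591, 0.0, 0.0]
wrist_force: [-0.3, 1.0, 2.7]
finger_gap: 0.248
grasp_force: 45.0
```

move_arm(series=[{"tx":-0.0003,"ty":0.0001,"tz":0,"ax":0,"ay":0,"az":0},{"tx":-0.0006,"ty":0.0002,"tz":0,"ax":0,"ay":0,"az":0},{"tx":-0.0009,"ty":0.0003,"tz":0,"ax":0,"ay":0,"az":0},{"tx":-0.0012,"ty":0.0004,"tz":0,"ax":0,"ay":0,"az":0},{"tx":-0.0014,"ty":0.0004,"tz":0,"ax":0,"ay":0,"az":0},{"tx":-0.0016,"ty":0.0005,"tz":0,"ax":0,"ay":0,"az":0},{"tx":-0.0019,"ty":0.0006,"tz":0,"ax":0,"ay":0,"az":0},{"tx":-0.0019,"ty":0.0006,"tz":0,"ax":0,"ay":0,"az":0},{"tx":-0.0019,"ty":0.0006,"tz":0,"ax":0,"ay":0,"az":0},{"tx":-0.0019,"ty":0.0006,"tz":0,"ax":0,"ay":0,"az":0}])

```text
time: 14.2
position: [0.5635, -0.2165, 0.1157]
tcp_rot: [0.807, 0.591, -0.0, 0.0]
wrist_force: [-1.2, -0.2, 3.6]
finger_gap: 0.247
grasp_force: 45.0
```

move_arm(series=[{"tx":-0.0003,"ty":0.0001,"tz":0,"ax":0,"ay":0,"az":0},{"tx":-0.0006,"ty":0.0002,"tz":0,"ax":0,"ay":0,"az":0},{"tx":-0.0009,"ty":0.0003,"tz":0,"ax":0,"ay":0,"az":0},{"tx":-0.0012,"ty":0.0004,"tz":0,"ax":0,"ay":0,"az":0},{"tx":-0.0014,"ty":0.0004,"tz":0,"ax":0,"ay":0,"az":0},{"tx":-0.0016,"ty":0.0005,"tz":0,"ax":0,"ay":0,"az":0},{"tx":-0.0019,"ty":0.0006,"tz":0,"ax":0,"ay":0,"az":0},{"tx":-0.0019,"ty":0.0006,"tz":0,"ax":0,"ay":0,"az":0},{"tx":-0.0019,"ty":0.0006,"tz":0,"ax":0,"ay":0,"az":0},{"tx":-0.0019,"ty":0.0006,"tz":0,"ax":0,"ay":0,"az":0}])

```text
time: 15.45
position: [0.5616, -0.2159, 0.1157]
tcp_rot: [0.807, 0.591, 0.0, 0.0]
wrist_force: [-1.0, 1.6, 3.9]
finger_gap: 0.247
grasp_force: 45.0
```

move_arm(series=[{"tx":-0.0003,"ty":0.0001,"tz":0,"ax":0,"ay":0,"az":0},{"tx":-0.0006,"ty":0.0002,"tz":0,"ax":0,"ay":0,"az":0},{"tx":-0.0009,"ty":0.0003,"tz":0,"ax":0,"ay":0,"az":0},{"tx":-0.0012,"ty":0.0004,"tz":0,"ax":0,"ay":0,"az":0},{"tx":-0.0014,"ty":0.0004,"tz":0,"ax":0,"ay":0,"az":0},{"tx":-0.0016,"ty":0.0005,"tz":0,"ax":0,"ay":0,"az":0},{"tx":-0.0019,"ty":0.0006,"tz":0,"ax":0,"ay":0,"az":0},{"tx":-0.0019,"ty":0.0006,"tz":0,"ax":0,"ay":0,"az":0},{"tx":-0.0019,"ty":0.0006,"tz":0,"ax":0,"ay":0,"az":0},{"tx":-0.0019,"ty":0.0006,"tz":0,"ax":0,"ay":0,"az":0}])

```text
time: 16.7
position: [0.5597, -0.2153, 0.1157]
tcp_rot: [0.807, 0.591, -0.0, 0.0]
wrist_force: [-1.2, -0.5, 4.6]
finger_gap: 0.243
grasp_force: 45.0
```

move_arm(series=[{"tx":-0.0003,"ty":0.0001,"tz":0,"ax":0,"ay":0,"az":0},{"tx":-0.0006,"ty":0.0002,"tz":0,"ax":0,"ay":0,"az":0},{"tx":-0.0009,"ty":0.0003,"tz":0,"ax":0,"ay":0,"az":0},{"tx":-0.0012,"ty":0.0004,"tz":0,"ax":0,"ay":0,"az":0},{"tx":-0.0014,"ty":0.0004,"tz":0,"ax":0,"ay":0,"az":0},{"tx":-0.0016,"ty":0.0005,"tz":0,"ax":0,"ay":0,"az":0},{"tx":-0.0019,"ty":0.0006,"tz":0,"ax":0,"ay":0,"az":0},{"tx":-0.0019,"ty":0.0006,"tz":0,"ax":0,"ay":0,"az":0},{"tx":-0.0019,"ty":0.0006,"tz":0,"ax":0,"ay":0,"az":0},{"tx":-0.0019,"ty":0.0006,"tz":0,"ax":0,"ay":0,"az":0}])

```text
time: 17.95
position: [0.5571, -0.2145, 0.1152]
tcp_rot: [0.807, 0.591, -0.0, -0.001]
wrist_force: [-3.4, 0.6, -4.1]
finger_gap: 0.246
grasp_force: 45.0
```

The vertical force fell away, so the blade has dropped in. Down a little to confirm.

move_arm(series=[{"tx":0,"ty":0,"tz":-0.0005,"ax":0,"ay":0,"az":0},{"tx":0,"ty":0,"tz":-0.001,"ax":0,"ay":0,"az":0},{"tx":0,"ty":0,"tz":-0.0015,"ax":0,"ay":0,"az":0},{"tx":0,"ty":0,"tz":-0.002,"ax":0,"ay":0,"az":0},{"tx":0,"ty":0,"tz":-0.0025,"ax":0,"ay":0,"az":0},{"tx":0,"ty":0,"tz":-0.003,"ax":0,"ay":0,"az":0},{"tx":0,"ty":0,"tz":-0.0035,"ax":0,"ay":0,"az":0},{"tx":0,"ty":0,"tz":-0.004,"ax":0,"ay":0,"az":0},{"tx":0,"ty":0,"tz":-0.004,"ax":0,"ay":0,"az":0},{"tx":0,"ty":0,"tz":-0.004,"ax":0,"ay":0,"az":0}])

```text
time: 19.2
position: [0.5578, -0.2147, 0.1116]
tcp_rot: [0.807, 0.591, -0.0, -0.0]
wrist_force: [-2.6, 0.3, -2.7]
finger_gap: 0.245
grasp_force: 45.0
```

move_arm(series=[{"tx":0,"ty":0,"tz":-0.001,"ax":0,"ay":0,"az":0},{"tx":0,"ty":0,"tz":-0.002,"ax":0,"ay":0,"az":0},{"tx":0,"ty":0,"tz":-0.003,"ax":0,"ay":0,"az":0},{"tx":0,"ty":0,"tz":-0.004,"ax":0,"ay":0,"az":0},{"tx":0,"ty":0,"tz":-0.005,"ax":0,"ay":0,"az":0},{"tx":0,"ty":0,"tz":-0.006,"ax":0,"ay":0,"az":0},{"tx":0,"ty":0,"tz":-0.007,"ax":0,"ay":0,"az":0},{"tx":0,"ty":0,"tz":-0.008,"ax":0,"ay":0,"az":0},{"tx":0,"ty":0,"tz":-0.009,"ax":0,"ay":0,"az":0},{"tx":0,"ty":0,"tz":-0.009,"ax":0,"ay":0,"az":0}])

```text
time: 20.45
position: [0.5577, -0.2146, 0.1025]
tcp_rot: [0.807, 0.591, -0.0, -0.0]
wrist_force: [-2.4, 0.6, -2.0]
finger_gap: 0.248
grasp_force: 45.0
```

move_arm(series=[{"tx":0,"ty":0,"tz":-0.0005,"ax":0,"ay":0,"az":0},{"tx":0,"ty":0,"tz":-0.001,"ax":0,"ay":0,"az":0},{"tx":0,"ty":0,"tz":-0.0015,"ax":0,"ay":0,"az":0},{"tx":0,"ty":0,"tz":-0.002,"ax":0,"ay":0,"az":0},{"tx":0,"ty":0,"tz":-0.0025,"ax":0,"ay":0,"az":0},{"tx":0,"ty":0,"tz":-0.0025,"ax":0,"ay":0,"az":0},{"tx":0,"ty":0,"tz":-0.0025,"ax":0,"ay":0,"az":0},{"tx":0,"ty":0,"tz":-0.0025,"ax":0,"ay":0,"az":0},{"tx":0,"ty":0,"tz":-0.0025,"ax":0,"ay":0,"az":0},{"tx":0,"ty":0,"tz":-0.0025,"ax":0,"ay":0,"az":0}])

```text
time: 21.7
position: [0.5578, -0.2147, 0.1002]
tcp_rot: [0.807, 0.591, 0.0, 0.0]
wrist_force: [-2.3, 1.0, -1.7]
finger_gap: 0.249
grasp_force: 45.0
```

move_arm(series=[{"tx":0,"ty":0,"tz":-0.0004,"ax":0,"ay":0,"az":0},{"tx":0,"ty":0,"tz":-0.0008,"ax":0,"ay":0,"az":0},{"tx":0,"ty":0,"tz":-0.0012,"ax":0,"ay":0,"az":0},{"tx":0,"ty":0,"tz":-0.0015,"ax":0,"ay":0,"az":0},{"tx":0,"ty":0,"tz":-0.0015,"ax":0,"ay":0,"az":0},{"tx":0,"ty":0,"tz":-0.0015,"ax":0,"ay":0,"az":0},{"tx":0,"ty":0,"tz":-0.0015,"ax":0,"ay":0,"az":0},{"tx":0,"ty":0,"tz":-0.0015,"ax":0,"ay":0,"az":0},{"tx":0,"ty":0,"tz":-0.0015,"ax":0,"ay":0,"az":0},{"tx":0,"ty":0,"tz":-0.0015,"ax":0,"ay":0,"az":0}])

```text
time: 22.95
position: [0.5579, -0.2147, 0.0988]
tcp_rot: [0.807, 0.591, 0.0, 0.0]
wrist_force: [-2.1, 1.2, 1.5]
finger_gap: 0.246
grasp_force: 45.0
```

move_arm(series=[{"tx":0,"ty":0,"tz":-0.0004,"ax":0,"ay":0,"az":0},{"tx":0,"ty":0,"tz":-0.0008,"ax":0,"ay":0,"az":0},{"tx":0,"ty":0,"tz":-0.0012,"ax":0,"ay":0,"az":0},{"tx":0,"ty":0,"tz":-0.0015,"ax":0,"ay":0,"az":0},{"tx":0,"ty":0,"tz":-0.0015,"ax":0,"ay":0,"az":0},{"tx":0,"ty":0,"tz":-0.0015,"ax":0,"ay":0,"az":0},{"tx":0,"ty":0,"tz":-0.0015,"ax":0,"ay":0,"az":0},{"tx":0,"ty":0,"tz":-0.0015,"ax":0,"ay":0,"az":0},{"tx":0,"ty":0,"tz":-0.0015,"ax":0,"ay":0,"az":0},{"tx":0,"ty":0,"tz":-0.0015,"ax":0,"ay":0,"az":0}])

```text
time: 24.2
position: [0.5579, -0.2148, 0.0972]
tcp_rot: [0.807, 0.591, 0.0, 0.0]
wrist_force: [-3.0, 2.1, 5.0]
finger_gap: 0.25
grasp_force: 45.0
```

move_arm(series=[{"tx":0,"ty":0,"tz":0.0005,"ax":0,"ay":0,"az":0},{"tx":0,"ty":0,"tz":0.001,"ax":0,"ay":0,"az":0},{"tx":0,"ty":0,"tz":0.0015,"ax":0,"ay":0,"az":0},{"tx":0,"ty":0,"tz":0.0015,"ax":0,"ay":0,"az":0},{"tx":0,"ty":0,"tz":0.0015,"ax":0,"ay":0,"az":0},{"tx":0,"ty":0,"tz":0.0015,"ax":0,"ay":0,"az":0},{"tx":0,"ty":0,"tz":0.0015,"ax":0,"ay":0,"az":0},{"tx":0,"ty":0,"tz":0.0015,"ax":0,"ay":0,"az":0},{"tx":0,"ty":0,"tz":0.0015,"ax":0,"ay":0,"az":0},{"tx":0,"ty":0,"tz":0.0015,"ax":0,"ay":0,"az":0}])

```text
time: 25.45
position: [0.5578, -0.2147, 0.0986]
tcp_rot: [0.807, 0.591, -0.0, -0.0]
wrist_force: [-2.5, 1.6, 0.5]
finger_gap: 0.243
grasp_force: 45.0
```

move_arm(series=[{"tx":0,"ty":0,"tz":0,"ax":0,"ay":0,"az":0},{"tx":0,"ty":0,"tz":0,"ax":0,"ay":0,"az":0},{"tx":0,"ty":0,"tz":0,"ax":0,"ay":0,"az":0},{"tx":0,"ty":0,"tz":0,"ax":0,"ay":0,"az":0},{"tx":0,"ty":0,"tz":0,"ax":0,"ay":0,"az":0},{"tx":0,"ty":0,"tz":0,"ax":0,"ay":0,"az":0},{"tx":0,"ty":0,"tz":0,"ax":0,"ay":0,"az":0},{"tx":0,"ty":0,"tz":0,"ax":0,"ay":0,"az":0},{"tx":0,"ty":0,"tz":0,"ax":0,"ay":0,"az":0},{"tx":0,"ty":0,"tz":0,"ax":0,"ay":0,"az":0}], jaw=0.4)

```text
time: 26.7
position: [0.5578, -0.2146, 0.0987]
tcp_rot: [0.807, 0.591, 0.0, 0.0]
wrist_force: [-0.0, -0.6, -0.2]
finger_gap: 0.702
grasp_force: 0.0
```

move_arm(series=[{"tx":0,"ty":0,"tz":0.003,"ax":0,"ay":0,"az":0},{"tx":0,"ty":0,"tz":0.01,"ax":0,"ay":0,"az":0},{"tx":0,"ty":0,"tz":0.02,"ax":0,"ay":0,"az":0},{"tx":0,"ty":0,"tz":0.035,"ax":0,"ay":0,"az":0},{"tx":0,"ty":0,"tz":0.055,"ax":0,"ay":0,"az":0},{"tx":0,"ty":0,"tz":0.08,"ax":0,"ay":0,"az":0},{"tx":-0.01,"ty":-0.02,"tz":0.11,"ax":0,"ay":0,"az":0},{"tx":-0.015,"ty":-0.045,"tz":0.13,"ax":0,"ay":0,"az":0},{"tx":-0.02,"ty":-0.06,"tz":0.14,"ax":0,"ay":0,"az":0},{"tx":-0.02,"ty":-0.06,"tz":0.14,"ax":0,"ay":0,"az":0}])

```text
time: 27.95
position: [0.5376, -0.2761, 0.2395]
tcp_rot: [0.807, 0.59, 0.0, 0.001]
wrist_force: [0.1, 0.1, 0.1]
finger_gap: 0.699
grasp_force: 0.0
```

```bash
python3 - <<'E'
from h import *
s=arm.observe();i=vision.grab_frame("wrist")[:,:,::-1];j=vision.grab_frame("scene")[:,:,::-1]
cv2.imwrite("pics/w6.png",np.hstack([i[0:270,160:500],cv2.resize(j[140:240,170:320],None,fx=2.7,fy=2.7)]))
print(s["time"],s["position"],s["wrist_force"])
# handle top height check: scene view expected pixel of top-face corners if home (z=.133)
c=np.array([.5565,-.2170]);y=np.array([.302,.953])
print(proj("scene",[[*(c+a*.055*y),z] for z in(.133,.103) for a in(-1,1)]).round(1))
E
```

```text
27.95 [ 0.53760484 -0.27614946  0.23948855] [0.0671347  0.06162632 0.13398901]
[[201.2 165.7]
 [221.9 184.5]
 [203.3 177. ]
 [223.7 196.5]]
```

View pics/w6.png

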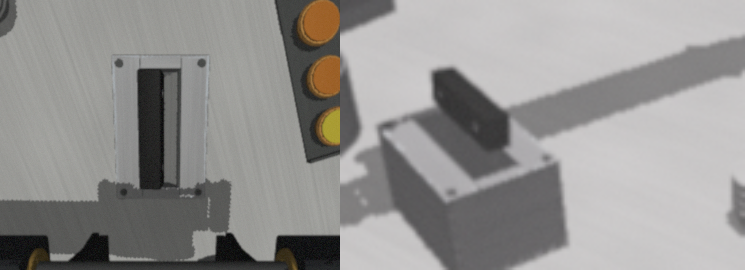

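The wrist crop shows the handle at (150,128) in the mouth, with the flap held open beside it. The scene crop shows it standing low in the holder, where a home blade projects. Handing in.

```bash
python3 -c "
from station import arm
print(arm.close_job())"
```

```text
the job is handed in; nothing more can be done
None
```

The wide scraper is home in the holder's slot, handle up with a slight lean towards the side the flap pushes; it was let go and the job handed in at about 28 s, and no reading showed more than about 8 N of pressing on the holder.

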